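# Set the casting frame's width with its knurled wheel

### The job

Set the width of the plaster casting frame: roll the black knurled wheel under a fingertip, in as many strokes as it takes, until the gap has closed so far that the tip of the sliding wall's black pointer stands within the red gauge mark on the rail. Work the wheel only, without touching the sliding wall, leave the plaster block, the cardboard tube and the jar standing where they are, and finish with the hand clear of everything.

Things in the scene. Friction and masses are not known exactly. Their poses are not given: they have to be found in the camera images.
- frame: the casting frame, fixed to the bench: pale wood board 150 (x) by 300 (y) by 12 mm, origin at the centre of its underside, z up. Its y axis is the line along which the wall slides. A fixed aluminium wall (95 by 14 mm, top 57 mm above the bench) stands at y = -107 mm. A white scale rail, 22 mm wide, top 30 mm above the bench, runs along y at x = +62 mm from y = -115 to +15 mm.
- wheel: knurled adjuster wheel, black with grey ridges and four yellow ones, 60 mm diameter, 20 mm wide, on a level axle along frame x; origin on the axle, mid-width, at frame (-10, +95, 50) mm; turns with the wheel. It sits between two red cheeks (72 mm long in y, 11 mm thick, tops 60 mm above the bench). The rim is hard, takes about 1 N along it to turn, and stays where it is left.
- wheel_top (a point): crown of the wheel: highest point of the rim, mid-width, 80 mm above the bench, 20 mm above the cheeks; does not turn; axes those of the frame. Rolling the crown towards frame +y (away from the fixed wall) closes the gap; rolling it towards -y opens it
- wall: the sliding aluminium wall, 95 (x) by 14 (y) mm, top 57 mm above the bench, geared to the wheel by a low steel rack; origin in its middle at bench height, axes those of the frame. It moves towards frame -y (closing) 8 mm per radian of the wheel, or 0.27 mm per mm of rim travel. Stops at 0 and 40 mm of travel
- pointer_tip (a point): tip of the black pointer that the sliding wall carries over the scale rail, 3 mm wide in y, at frame x = +59.5 mm, 36 mm above the bench; moves with the wall
- mark_centre (a point): middle of the red gauge mark, a red strip 6 mm wide (frame y) and 24 mm long (frame x) across the top of the scale rail; its y axis is the frame's y. At the start it lies 11 to 30 mm from the pointer towards frame -y
- block: bystander: white plaster block 60 by 60 by 50 mm, loose, origin at the centre of its underside
- tube: bystander: offcut of square cardboard tube, 50 by 40 mm, 65 mm tall, loose, origin at the centre of its underside
- jar: bystander: yellow jar with a blue cap, 56 mm diameter, 70 mm tall, loose, origin at the centre of its underside

How it is judged:
By the outcome, as a careful person would: the job done as asked, in the order asked, and still so for the second after the job is handed in, with the robot touching nothing.
It also fails if it takes over 51 s, if anything falls off the work surface, if the arm or the gripper's body presses on something with over 40 N, if the wrist force passes 120 N, or if a joint passes its speed limit or range.

### The arm

A 6-joint arm with a two-finger parallel gripper is mounted at the origin on the work surface. World frame = base frame: x ahead of the robot, y to its left, z up, the work surface at z = 0. Lengths are in mm, angles in rad, forces in N, time in s.
With the tool pointing down it reaches from about 350 to 975 mm from the base axis. Payload 7.1 kg.
Tool frame: the origin (TCP) lies on the centre line of the jaws, within the pads' length; the fingertips stand 17 mm ahead of it and the grasp point (between the pads) lies 2 mm behind it; z points along the fingers, y is the direction in which the jaws open and shut (so a half turn about z gives the same grasp; the last joint's range is limited). The gripper opens to 88 mm and grips with 3 to 60 N. Pads are 20 mm wide; open, the fingers measure 115 mm over their backs; the gripper's body (75 mm by 178 mm) begins 61 mm behind the grasp point.
Start: joints at [-1.348, 0.423, 1.63, -0, 1.089, -0.019], TCP at [149.676, -606.797, 239.675] pointing down, gripper open.
Joint ranges: [-3, 3], [-0.9, 2.11], [0.09, 2.58], [-1.31, 4.45], [0.11, 2.69], [-2.54, 2.54]. Speed limits (rad/s): [2.39, 2.39, 3.01, 3.14, 3.14, 3.14].

### API

Orientations are given as a rotation vector (axis times angle).
In Python, from workcell import ctrl, imaging, workorder gives the robot as it stands. The module is installed in compiled form; this text tells all that it offers.
- The arm moves only by the shell command python3 -m crank 'ROWS' [OPENING]. ROWS is JSON, a list of rows, each an object with "travel": the shift along the tool's x, y, z as a fraction of full scale, a list of three; "turn": the turn about the tool's z as a fraction of full scale. In form: [{"travel": [dx, dy, dz], "turn": turn}, ...]. A call has 1 to 20 rows; each row shifts and turns the pose as measured when the row begins, along the tool's axes as they then stand; what a row does not reach is not made up. Full scale, the value 1, is 5 cm for a shift and 0.1 rad for a turn. A row lasts 1/10 s, in which the tool goes at most 50 mm and 8.59 degrees, less where a joint would pass 70% of its speed; a pose out of reach is approached as far as the arm can. A call with a number of a shift or a turn outside -1 to 1 is refused whole. A call with a gripper value outside its range is refused whole. OPENING is the gripper command: -1 is shut, 1 is fully open, values between are in proportion, set as the call begins (- or left out, the last holds). The fingers move at their own pace and stop on an object; the grip force is fixed at half the most. Time passes only in rows, so rows that do not move let the fingers close. It gives the time, the measured TCP pose, the force and the opening at its end, in the units of the state.
- ctrl.get_obs(): the state, without advancing time (a new reading comes with each control period).
- imaging.get_image(name): name is "scene" or "top" or "wrist"; returns the picture (400x640x3 uint8, blue, green, red); there is no depth.
- imaging.camera_info(name): a dict with "camera_matrix" (3x3 intrinsics, pixels), "rvec" (rotation vector, rad) and "tvec" (3), from world to camera coordinates, as OpenCV has them. Camera axes: x right, y down, z forward; pixel columns grow to the right and rows downward; lengths in mm; the calibration is good to about 2 mm. A picture is of the moment at which its call begins: read the wrist's pose just before it. camera_info takes no time and is no camera call; for the wrist camera it gives the pose at the moment of the call.
- workorder.close_job(): hands the job in, once; it reports no verdict.
The state is a dict: "t": time; "qpos": joint angles; "qvel": joint speeds; "joint_torque": joint torques, N m; "ee_pos": TCP position; "orientation": TCP orientation; "ft_force": force on the tool from outside, world axes, zero at the start; "moment": the same for the moment, N m; "width": finger opening in mm.
Only numpy, scipy, OpenCV 4.12 (cv2) and the standard library are available. Lean on these libraries where they do the work, as an engineer would, in place of code of your own. Each camera call takes 0.05 s, during which the arm holds its last target.

## Working session

There is one attempt and no reset: what is moved stays moved. The work goes in short steps, Python scripts to look and compute and a shell command to move; the robot and the scene stay as the last step left them, time stands still between calls to the robot, and variables do not carry over. Pictures are saved under pics/ and viewed, and the job is handed in when it is done.

```bash
mkdir -p pics
python3 - <<'E'
from workcell import ctrl, imaging
import cv2
o=ctrl.get_obs();print(o)
for n in("scene","top"):
    cv2.imwrite(f"pics/{n}0.png",imaging.get_image(n)); print(n,imaging.camera_info(n))
E
```

```text
{'t': 0.0, 'qpos': array([-1.34797931e+00,  4.23847677e-01,  1.63071670e+00, -3.20037651e-05,
        1.08857789e+00, -1.90115790e-02]), 'qvel': array([ 0.00038405,  0.00053847, -0.00226643,  0.00052763, -0.00115566,
       -0.0001495 ]), 'joint_torque': array([-2.65466202e-03, -5.44630086e+01, -2.73673278e+01,  6.42754231e-02,
        2.25981785e-02, -1.37319230e-04]), 'ee_pos': array([ 149.5638099 , -606.2811391 ,  238.88691604]), 'orientation': array([-3.11712487e+00, -3.78776090e-01,  2.91762118e-04]), 'ft_force': array([ 0.35920344,  0.49961861, -1.69425897]), 'moment': array([-0.07408534, -0.03417455,  0.01105565]), 'width': 87.56297763408695}
scene {'camera_matrix': array([[376.80309908,   0.        , 314.32757222],
       [  0.        , 376.80309908, 196.56203247],
       [  0.        ,   0.        ,   1.        ]]), 'rvec': array([ 2.28776575,  0.64384138, -0.27949577]), 'tvec': array([-456.59437868, -138.86442664,  914.67829096])}
top {'camera_matrix': array([[424.1064784 ,   0.        , 329.416901  ],
       [  0.        , 424.1064784 , 193.39329043],
       [  0.        ,   0.        ,   1.        ]]), 'rvec': array([ 2.20553969, -2.19993486,  0.0915539 ]), 'tvec': array([ -5.14088939, 523.75612113, 781.66772173])}
```

View pics/scene0.png

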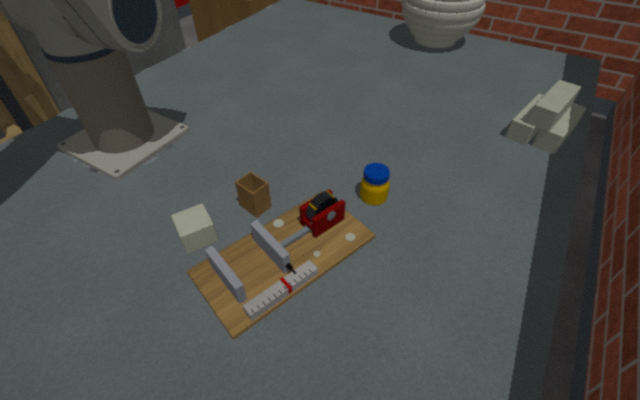

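View pics/top0.png

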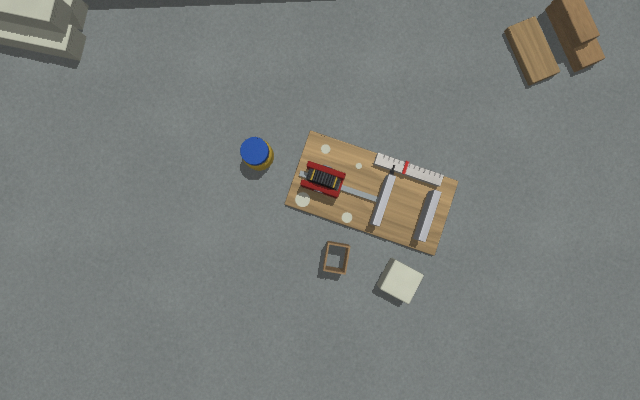

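The pictures show the frame at about (370,190) in the top view: wheel at (323,179), pointer near (392,170), red mark near (406,168). The jar is at (255,152), the tube at (336,258) and the block at (401,282). I'll enlarge the top view.

Run:
```python
import cv2
a=cv2.imread("pics/top0.png")
cv2.imwrite("pics/top0c.png",cv2.resize(a[120:260,280:465],None,fx=4.2,fy=4.2,interpolation=cv2.INTER_CUBIC))
a=cv2.imread("pics/scene0.png")
cv2.imwrite("pics/scene0c.png",cv2.resize(a[180:340,180:380],None,fx=3.7,fy=3.7,interpolation=cv2.INTER_CUBIC))
```

```text
(no output)
```

View pics/top0c.png

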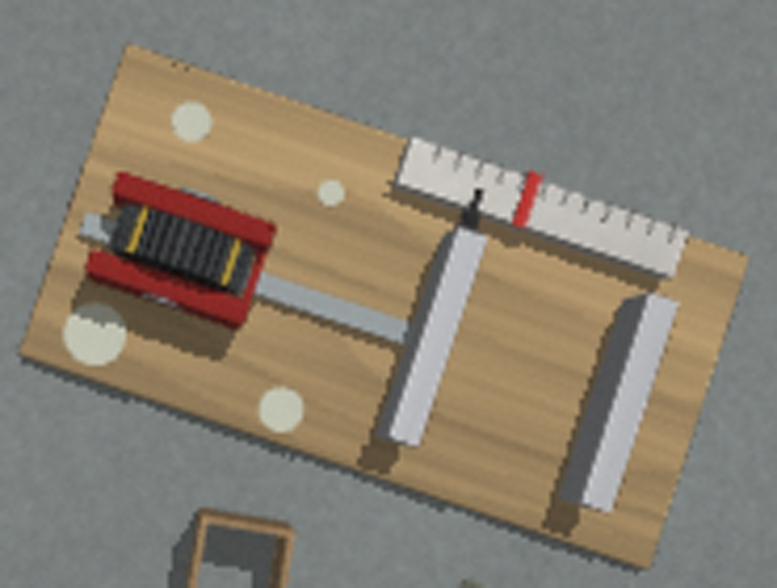

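View pics/scene0c.png

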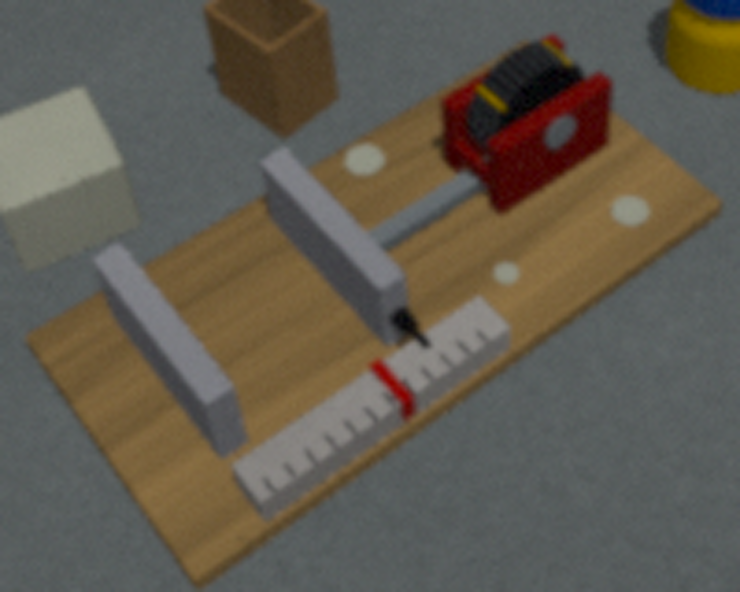

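```bash
cat > h.py <<'E'
import numpy as np, cv2, json
from scipy.optimize import least_squares
from workcell import ctrl, imaging
def cam(n):
    c=imaging.camera_info(n); return c["camera_matrix"],np.array(c["rvec"],float),np.array(c["tvec"],float)
def unproj(n,uv,z,c=None):
    K,r,t=c or cam(n); R=cv2.Rodrigues(r)[0]
    C=-R.T@t; d=R.T@np.linalg.inv(K)@np.array([uv[0],uv[1],1.]); return C+d*(z-C[2])/d[2]
def proj(n,P,c=None):
    K,r,t=c or cam(n); return cv2.projectPoints(np.array(P,float).reshape(-1,3),r,t,K,None)[0][:,0]
def f2w(p,F):
    x,y,a=F; c,s=np.cos(a),np.sin(a); p=np.atleast_2d(p).astype(float)
    return np.c_[x+c*p[:,0]-s*p[:,1], y+s*p[:,0]+c*p[:,1], p[:,2]]
def w2f(p,F):
    x,y,a=F; c,s=np.cos(a),np.sin(a); d=np.array(p[:2])-[x,y]; return np.array([c*d[0]+s*d[1],-s*d[0]+c*d[1]])
E
python3 - <<'E'
from h import *
crn=[[75,150,12],[75,-150,12],[-75,-150,12],[-75,150,12]]
top=np.array([(128,45),(748,255),(650,568),(22,355)])/4.2+[280,120]
sc=np.array([(720,207),(200,583),(30,338)])/3.7+[180,180]; scc=[crn[0],crn[1],crn[2]]
for p in top: print(unproj("top",p,12).round(1))
for p in sc: print("s",unproj("scene",p,12).round(1))
ct,cs=cam("top"),cam("scene")
def res(F): return np.r_[(proj("top",f2w(crn,F),ct)-top).ravel(),(proj("scene",f2w(scc,F),cs)-sc).ravel()]
p0=unproj("top",top[1],12);p1=unproj("top",top[0],12);d=p1-p0
r=least_squares(res,[*unproj("top",top.mean(0),12)[:2],np.arctan2(-d[0],d[1])]);F=r.x
print(F,r.fun.round(2)); np.save("F.npy",F)
print("wheel top",f2w([-10,95,80],F))
for n,uv,z in [("top",(480,190),36),("top",(528,199),30)]:
    print(w2f(unproj(n,np.array(uv)/4.2+[280,120],z),F))
for n,uv,z in [("scene",(428,345),36),("scene",(393,388),30)]:
    print("s",w2f(unproj(n,np.array(uv)/3.7+[180,180],z),F))
for nm,uv,z in [("jar",(255,150),70),("tube",(336,246),65),("block",(404,280),50)]: 
    p=unproj("top",uv,z);print(nm,p.round(),w2f(p,F).round())
print((proj("top",f2w([-10,95,80],F))-[280,120])*4.2,(proj("scene",f2w([-10,95,80],F))-[180,180])*3.7)
R=cv2.Rodrigues(ctrl.get_obs()["orientation"])[0];print(R.round(3))
E
```

```text
[643.4  32.4  12. ]
[ 549.  -249.1   12. ]
[ 408.  -202.6   12. ]
[502.7  79.2  12. ]
s [646.2  29.9  12. ]
s [ 552.4 -248.5   12. ]
s [ 412.  -200.6   12. ]
[ 5.27222640e+02 -8.40901553e+01 -3.22097720e-01] [-1.08 -1.31  0.5  -0.99  0.04 -0.34 -1.47 -0.44  0.9  -1.76 -1.52  0.42
 -2.33 -0.  ]
wheel top [[547.80982963   9.18989413  80.        ]]
[ 57.63334659 -21.77134595]
[ 61.73794019 -44.00283408]
s [ 60.21589573 -20.48850752]
s [ 64.21568935 -42.72075322]
jar [596. 128.  70.] [ -2. 223.]
tube [429. -14.  65.] [-116.   35.]
block [ 367. -136.   50.] [-135. -100.]
[[179.85618478 240.65702695]] [[525.77432129  60.73208081]]
[[ 0.971  0.239 -0.   ]
 [ 0.239 -0.971  0.001]
 [ 0.    -0.001 -1.   ]]
```

Both cameras agree on the frame pose to about 3 mm. The gap from pointer to mark is 22.2 mm in each view, which means about 82 mm of rim travel. I'll shut the gripper and turn it so the jaw axis lies along frame y.

```bash
python3 -m crank '[{"travel":[0,0,0],"turn":0.94},{"travel":[0,0,0],"turn":0.94},{"travel":[0,0,0],"turn":0.94},{"travel":[0,0,0],"turn":0.94},{"travel":[0,0,0],"turn":0.94},{"travel":[0,0,0],"turn":0.94},{"travel":[0,0,0],"turn":0}]' -1
cat >> h.py <<'E'
def status(goal=None):
    F=np.load("F.npy");o=ctrl.get_obs();R=cv2.Rodrigues(o["orientation"])[0]
    print("t",round(o["t"],2),"pos",o["ee_pos"].round(1),"frame",w2f(o["ee_pos"],F).round(1),"f",o["ft_force"].round(1),"w",round(o["width"],1))
    yf=np.array([-np.sin(F[2]),np.cos(F[2]),0]); ty=-R[:,1]
    print("turn err (tool z)",round(-np.arctan2(ty[0]*yf[1]-ty[1]*yf[0],ty@yf),4),"tilt",R[2].round(4))
    if goal is not None:
        g=f2w(goal,F)[0]; print("shift tool mm",(R.T@(g-o["ee_pos"])).round(1))
E
python3 -c "
from h import *
status([-10,85,140])"
```

```text
t: 0.8
ee_pos: [149.1, -604.2, 235.6]
orientation: [-3.088, 0.537, 0.005]
ft_force: [0.3, 0.9, 0.7]
width: 35.3
t 0.8 pos [ 149.1 -604.2  235.6] frame [-194.1 -613. ] f [0.3 0.9 0.7] w 35.3
turn err (tool z) -0.0221 tilt [-0.0043 -0.0067 -1.    ]
shift tool mm [ 169.  -701.3   99.6]
```

```bash
python3 -m crank '[{"travel":[0.22,-0.92,0],"turn":-0.03},{"travel":[0.22,-0.92,0],"turn":-0.03},{"travel":[0.22,-0.92,0],"turn":-0.03},{"travel":[0.22,-0.92,0],"turn":-0.03},{"travel":[0.22,-0.92,0],"turn":-0.03},{"travel":[0.22,-0.92,0],"turn":-0.03},{"travel":[0.22,-0.92,0],"turn":-0.03},{"travel":[0.22,-0.92,0],"turn":0},{"travel":[0.22,-0.92,0],"turn":0},{"travel":[0.22,-0.92,0],"turn":0},{"travel":[0.22,-0.92,0],"turn":0},{"travel":[0.22,-0.92,0],"turn":0},{"travel":[0,0,0],"turn":0}]'
python3 -c "
from h import *
status([-10,85,140])"
```

```text
t: 2.1
ee_pos: [455.2, -103.2, 237.6]
orientation: [-3.102, 0.452, -0.001]
ft_force: [-0.2, -0.5, -0.4]
width: 0.1
t 2.1 pos [ 455.2 -103.2  237.6] frame [-62.2 -41. ] f [-0.2 -0.5 -0.4] w 0.1
turn err (tool z) 0.0324 tilt [-5.0e-04 -6.3e-03 -1.0e+00]
shift tool mm [  56.4 -123.6   98.3]
```

```bash
python3 -m crank '[{"travel":[0.3,-0.65,0],"turn":0.11},{"travel":[0.3,-0.65,0.2],"turn":0.11},{"travel":[0.3,-0.65,0.4],"turn":0.11},{"travel":[0.22,-0.5,0.4],"turn":0},{"travel":[0,0,0.2],"turn":0},{"travel":[0,0,0],"turn":0}]'
python3 - <<'E'
from h import *
status([-10,85,115])
cv2.imwrite("pics/w1.png",imaging.get_image("wrist"))
a=imaging.get_image("top");cv2.imwrite("pics/t1.png",a)
a=imaging.get_image("scene");cv2.imwrite("pics/s1.png",cv2.resize(a[130:340,180:420],None,fx=2.8,fy=2.8,interpolation=cv2.INTER_CUBIC))
E
```

```text
t: 2.7
ee_pos: [547.4, -0.1, 176.1]
orientation: [-3.1, 0.481, -0.001]
ft_force: [-0.4, -0.9, 0.2]
width: 0.7
t 2.7 pos [ 5.474e+02 -1.000e-01  1.761e+02] frame [-7.4 86.1] f [-0.4 -0.9  0.2] w 0.7
turn err (tool z) 0.0143 tilt [-0.     -0.0046 -1.    ]
shift tool mm [-2.6  1.3 61.1]
```

View pics/w1.png

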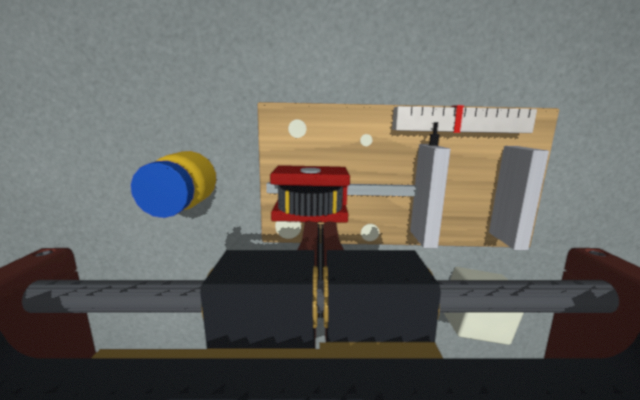

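View pics/s1.png

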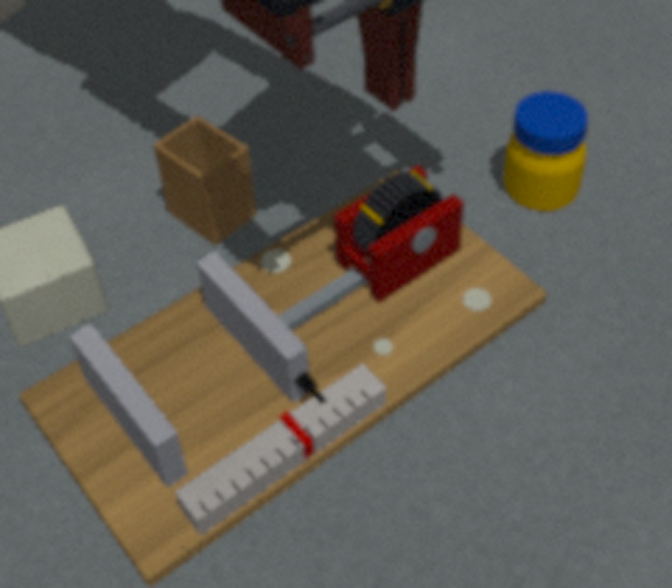

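The wrist view shows the wheel at (310,195), the pointer tip at (436,125) and the red mark at (459,118). It will stay in view while I stroke. I'll check the fitted pose against this closer image, then descend.

Run:
```python
from h import *
F=np.load("F.npy")
a=cv2.imread("pics/w1.png")
for P,c in [([[-10,95,80],[75,150,12],[75,-150,12],[62,15,30],[51,-115,30],[73,-115,30],[73,15,30],[51,15,30]],(0,255,0)),([[12.5,131,60],[12.5,59,60],[-32.5,59,60],[-32.5,131,60]],(255,255,0))]:
    for q in proj("wrist",f2w(P,F)): cv2.circle(a,tuple(int(round(v*8)) for v in q),10,c,-1,cv2.LINE_AA,3)
cv2.imwrite("pics/w1b.png",cv2.resize(a[90:260,240:570],None,fx=2.4,fy=2.4))
for uv in [(436,122)]: print(w2f(unproj("wrist",uv,36),F))
for uv in [(459,118)]: print(w2f(unproj("wrist",uv,30),F))
```

```text
[ 59.88737359 -21.50906118]
[ 63.73640088 -45.05648642]
```

View pics/w1b.png

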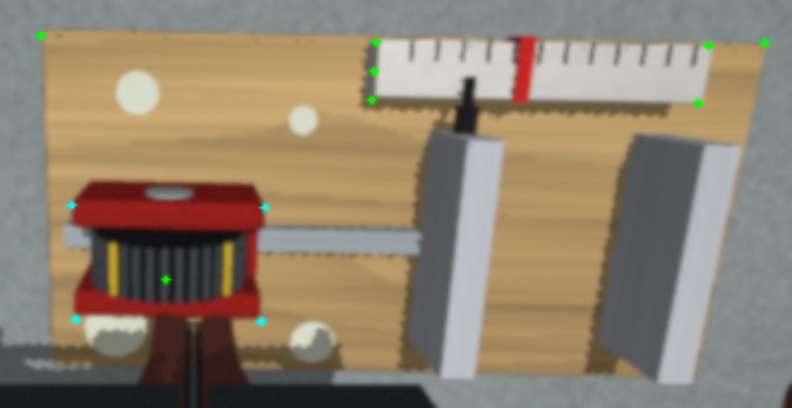

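```bash
python3 -m crank '[{"travel":[-0.05,0.04,0.4],"turn":0.1},{"travel":[0,0,0.4],"turn":0.04},{"travel":[0,0,0.4],"turn":0},{"travel":[0,0,0.14],"turn":0},{"travel":[0,0,0],"turn":0}]'
python3 - <<'E'
from h import *
status([-10,85,99])
a=imaging.get_image("scene");cv2.imwrite("pics/s2.png",cv2.resize(a[130:340,180:420],None,fx=2.8,fy=2.8,interpolation=cv2.INTER_CUBIC))
E
```

```text
t: 3.35
ee_pos: [547.0, -6.7, 115.6]
orientation: [-3.093, 0.514, -0.022]
ft_force: [0.4, -0.2, 0.1]
width: 0.3
t 3.35 pos [547.   -6.7 115.6] frame [-5.8 79.7] f [ 0.4 -0.2  0.1] w 0.3
turn err (tool z) -0.0072 tilt [ 0.0126 -0.0081 -0.9999]
shift tool mm [-4.5 -5.1 16.6]
```

View pics/s2.png

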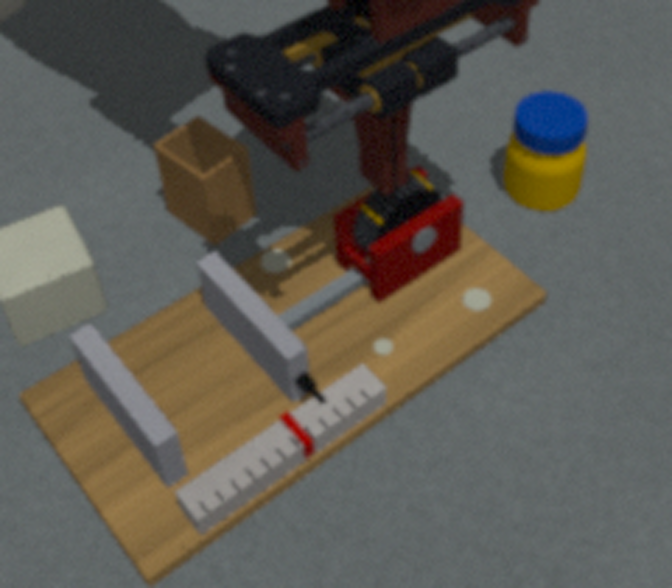

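The shut fingers hang over the wheel at about (392,180), and nothing is disturbed. I'll correct the drift and descend in small steps.

```bash
python3 -m crank '[{"travel":[-0.09,-0.1,0.1],"turn":-0.07},{"travel":[0,0,0.1],"turn":0},{"travel":[0,0,0],"turn":0}]'
python3 -c "
from h import *
status([-10,85,97])"
```

```text
t: 3.7
ee_pos: [546.0, -0.3, 108.1]
orientation: [-3.094, 0.503, -0.029]
ft_force: [0.5, -0.1, 0.2]
width: 0.2
t 3.7 pos [ 5.460e+02 -3.000e-01  1.081e+02] frame [-8.7 85.4] f [ 0.5 -0.1  0.2] w 0.2
turn err (tool z) 0.0001 tilt [ 0.0175 -0.0094 -0.9998]
shift tool mm [-1.5  0.5 11.1]
```

```bash
python3 -m crank '[{"travel":[-0.03,0,0.1],"turn":0},{"travel":[0,0,0.06],"turn":0},{"travel":[0,0,0],"turn":0}]'
python3 -c "
from h import *
status([-10,85,97])"
python3 -m crank '[{"travel":[0,0,0.04],"turn":0},{"travel":[0,0,0],"turn":0}]'
python3 -c "
from h import *
status([-10,85,97])"
```

```text
t: 4.0
ee_pos: [545.0, 0.5, 99.9]
orientation: [-3.094, 0.502, -0.031]
ft_force: [0.4, -0.3, -0.3]
width: 0.6
t 4.0 pos [5.45e+02 5.00e-01 9.99e+01] frame [-9.9 85.9] f [ 0.4 -0.3 -0.3] w 0.6
turn err (tool z) 0.0008 tilt [ 0.0184 -0.0097 -0.9998]
shift tool mm [-0.2  0.9  2.9]
t: 4.2
ee_pos: [545.0, 0.5, 97.6]
orientation: [-3.094, 0.501, -0.03]
ft_force: [-0.1, 0.2, 0.4]
width: 0.6
t 4.2 pos [5.45e+02 5.00e-01 9.76e+01] frame [-9.9 85.9] f [-0.1  0.2  0.4] w 0.6
turn err (tool z) 0.0009 tilt [ 0.0181 -0.0096 -0.9998]
shift tool mm [-0.1  0.9  0.6]
```

```bash
python3 -m crank '[{"travel":[0,0,0.03],"turn":0},{"travel":[0,0,0.01],"turn":0}]'
python3 -m crank '[{"travel":[0,0,0.02],"turn":0}]'
python3 -c "
from h import *
status([-10,85,97])"
```

```text
t: 4.4
ee_pos: [545.5, 0.5, 96.2]
orientation: [-3.094, 0.501, -0.032]
ft_force: [-2.2, -0.3, 7.2]
width: 0.3
t: 4.5
ee_pos: [545.6, 0.5, 95.8]
orientation: [-3.094, 0.502, -0.032]
ft_force: [-4.8, -0.3, 13.3]
width: 0.4
t 4.5 pos [5.456e+02 5.000e-01 9.580e+01] frame [-9.3 86. ] f [-4.8 -0.3 13.3] w 0.4
turn err (tool z) 0.0008 tilt [ 0.0189 -0.0099 -0.9998]
shift tool mm [-0.6  1.  -1.2]
```

Contact is at TCP z ≈ 96.5, as expected for the crown. I'll start the stroke gently.

```bash
python3 -m crank '[{"travel":[0,-0.06,0.015],"turn":0},{"travel":[0,-0.06,0.015],"turn":0},{"travel":[0,-0.06,0.015],"turn":0}]'
python3 - <<'E'
from h import *
status()
a=imaging.get_image("wrist");cv2.imwrite("pics/w3.png",cv2.resize(a[80:260,240:570],None,fx=2.4,fy=2.4,interpolation=cv2.INTER_CUBIC))
E
```

```text
t: 4.8
ee_pos: [548.1, 8.0, 97.2]
orientation: [-3.096, 0.502, -0.031]
ft_force: [-3.6, -1.8, 9.5]
width: 0.1
t 4.8 pos [548.1   8.   97.2] frame [-9.3 94. ] f [-3.6 -1.8  9.5] w 0.1
turn err (tool z) 0.0009 tilt [ 0.0186 -0.0083 -0.9998]
```

View pics/w3.png

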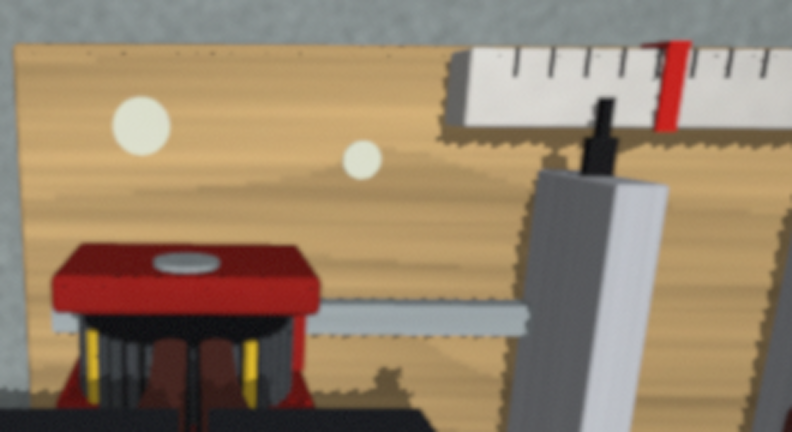

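Pointer tip at crop (605,100) and mark at (673,88). I'll measure the gap and carry on with the stroke.

```bash
cat >> h.py <<'E'
def gap(ptr,mark,off,s,n="wrist"):
    F=np.load("F.npy");c=cam(n)
    p=w2f(unproj(n,np.array(ptr)/s+off,36,c),F);m=w2f(unproj(n,np.array(mark)/s+off,30,c),F)
    print("ptr",p.round(1),"mark",m.round(1),"gap",(p[1]-m[1]).round(1))
E
python3 -c "
from h import *
gap((606,100),(675,86),[240,80],2.4)"
python3 -m crank '[{"travel":[0,-0.06,0.015],"turn":0},{"travel":[0,-0.06,0.015],"turn":0},{"travel":[0,-0.06,0.015],"turn":0},{"travel":[0,-0.06,0.015],"turn":0}]'
python3 - <<'E'
from h import *
status()
a=imaging.get_image("wrist");cv2.imwrite("pics/w4.png",cv2.resize(a[80:260,240:570],None,fx=2.4,fy=2.4,interpolation=cv2.INTER_CUBIC))
E
```

```text
ptr [ 57.9 -21.6] mark [ 61.8 -44. ] gap 22.4
t: 5.25
ee_pos: [552.3, 19.5, 96.6]
orientation: [-3.096, 0.502, -0.032]
ft_force: [-1.4, 0.2, 4.2]
width: 0.6
t 5.25 pos [552.3  19.5  96.6] frame [ -9.  106.2] f [-1.4  0.2  4.2] w 0.6
turn err (tool z) 0.0007 tilt [ 0.0196 -0.0082 -0.9998]
```

View pics/w4.png

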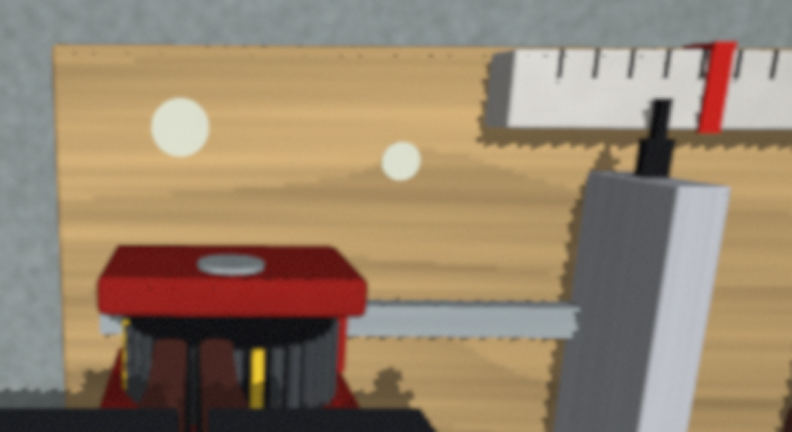

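```bash
python3 -c "
from h import *
gap((662,101),(720,87),[240,80],2.4)"
python3 -m crank '[{"travel":[0,-0.06,0.03],"turn":0},{"travel":[0,-0.06,0.03],"turn":0}]'
python3 - <<'E'
from h import *
status()
a=imaging.get_image("wrist");cv2.imwrite("pics/w5.png",cv2.resize(a[80:260,240:570],None,fx=2.4,fy=2.4,interpolation=cv2.INTER_CUBIC))
E
```

```text
ptr [ 58.  -24.5] mark [ 61.9 -44.1] gap 19.6
t: 5.5
ee_pos: [554.8, 26.5, 94.9]
orientation: [-3.094, 0.503, -0.033]
ft_force: [-2.7, 2.4, 7.1]
width: 0.4
t 5.5 pos [554.8  26.5  94.9] frame [ -8.8 113.7] f [-2.7  2.4  7.1] w 0.4
turn err (tool z) -0.0001 tilt [ 0.0198 -0.0098 -0.9998]
```

View pics/w5.png

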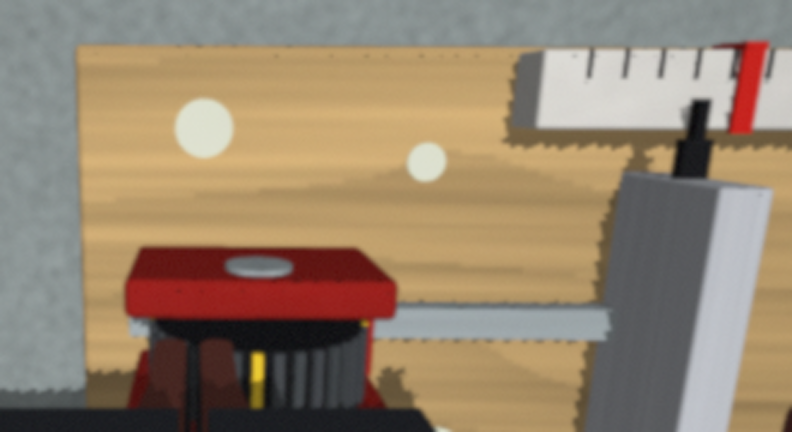

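```bash
python3 -c "
from h import *
gap((700,101),(750,87),[240,80],2.4)"
python3 -m crank '[{"travel":[0,-0.06,0.05],"turn":0},{"travel":[0,-0.05,0.05],"turn":0}]'
python3 - <<'E'
from h import *
status()
a=imaging.get_image("wrist");cv2.imwrite("pics/w6.png",cv2.resize(a[80:260,240:570],None,fx=2.4,fy=2.4,interpolation=cv2.INTER_CUBIC))
E
```

```text
ptr [ 58.  -26.3] mark [ 61.9 -43.7] gap 17.4
t: 5.75
ee_pos: [557.3, 33.6, 90.8]
orientation: [-3.092, 0.504, -0.034]
ft_force: [-2.2, 2.4, 5.4]
width: 0.4
t 5.75 pos [557.3  33.6  90.8] frame [ -8.7 121.1] f [-2.2  2.4  5.4] w 0.4
turn err (tool z) -0.0009 tilt [ 0.0202 -0.0122 -0.9997]
```

View pics/w6.png

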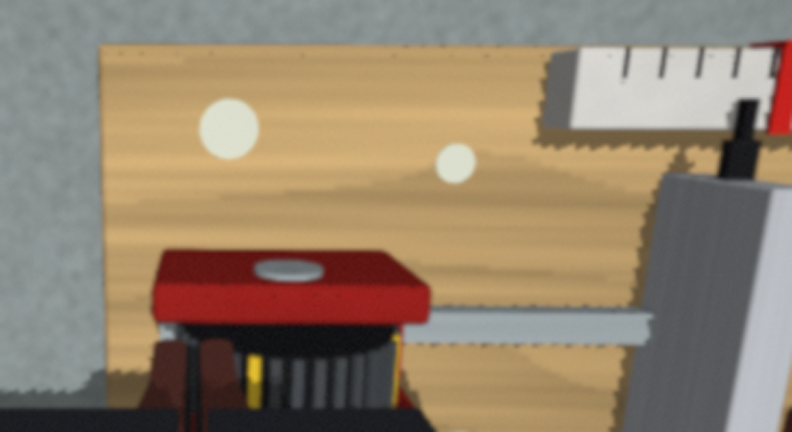

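The wheel is rolling with the finger: pointer at (747,101), gap about 15 mm. Lifting and going back for the next stroke.

```bash
python3 -m crank '[{"travel":[0,0,-0.3],"turn":0},{"travel":[-0.02,0.2,-0.1],"turn":0},{"travel":[0,0.3,0],"turn":0},{"travel":[0,0.1,0],"turn":0},{"travel":[0,0,0.1],"turn":0},{"travel":[0,0,0],"turn":0}]'
python3 - <<'E'
from h import *
status([-10,90,97])
E
```

```text
t: 6.4
ee_pos: [545.3, 2.3, 106.0]
orientation: [-3.092, 0.505, -0.035]
ft_force: [0.3, 0.3, 0.3]
width: 0.4
t 6.4 pos [545.3   2.3 106. ] frame [-10.2  87.6] f [0.3 0.3 0.3] w 0.4
turn err (tool z) -0.0015 tilt [ 0.0206 -0.0121 -0.9997]
shift tool mm [-0.  -2.3  9. ]
```

```bash
python3 -m crank '[{"travel":[0,-0.06,0.1],"turn":0},{"travel":[0,0,0.06],"turn":0},{"travel":[0,0,0.04],"turn":0},{"travel":[0,0,0.02],"turn":0}]'
python3 - <<'E'
from h import *
status([-10,90,97])
a=imaging.get_image("wrist");cv2.imwrite("pics/w7.png",cv2.resize(a[80:260,240:570],None,fx=2.4,fy=2.4,interpolation=cv2.INTER_CUBIC))
E
```

```text
t: 6.8
ee_pos: [546.9, 5.3, 96.6]
orientation: [-3.093, 0.504, -0.034]
ft_force: [-8.1, -0.6, 22.4]
width: 0.1
t 6.8 pos [546.9   5.3  96.6] frame [-9.6 91. ] f [-8.1 -0.6 22.4] w 0.1
turn err (tool z) -0.0009 tilt [ 0.0199 -0.0111 -0.9997]
shift tool mm [-0.4  1.  -0.4]
```

View pics/w7.png

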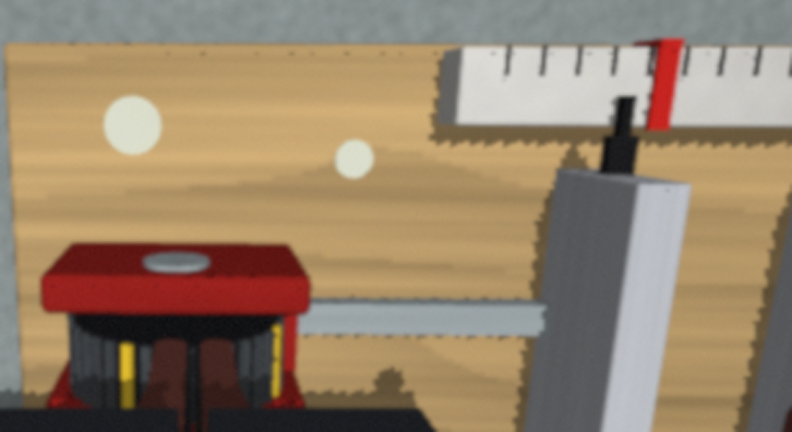

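```bash
python3 -c "
from h import *
gap((626,98),(668,84),[240,80],2.4)"
python3 -m crank '[{"travel":[0,-0.06,0.01],"turn":0},{"travel":[0,-0.06,0.01],"turn":0},{"travel":[0,-0.06,0.012],"turn":0},{"travel":[0,-0.06,0.015],"turn":0},{"travel":[0,-0.06,0.02],"turn":0}]'
python3 -m crank '[{"travel":[0,-0.06,0.03],"turn":0},{"travel":[0,-0.06,0.035],"turn":0},{"travel":[0,-0.06,0.05],"turn":0},{"travel":[0,-0.05,0.05],"turn":0}]'
python3 - <<'E'
from h import *
status([-10,90,97])
a=imaging.get_image("wrist");cv2.imwrite("pics/w8.png",cv2.resize(a[80:260,260:590],None,fx=2.4,fy=2.4,interpolation=cv2.INTER_CUBIC))
E
```

```text
ptr [ 57.9 -29.9] mark [ 61.8 -44.7] gap 14.8
t: 7.35
ee_pos: [552.3, 20.8, 96.1]
orientation: [-3.094, 0.5, -0.035]
ft_force: [-2.7, 2.2, 16.8]
width: 0.5
t: 7.75
ee_pos: [557.2, 35.2, 89.8]
orientation: [-3.092, 0.498, -0.036]
ft_force: [-1.3, 1.7, 3.1]
width: 0.3
t 7.75 pos [557.2  35.2  89.8] frame [ -9.3 122.7] f [-1.3  1.7  3.1] w 0.3
turn err (tool z) 0.0029 tilt [ 0.0212 -0.013  -0.9997]
shift tool mm [-0.6 32.6 -7.7]
```

View pics/w8.png

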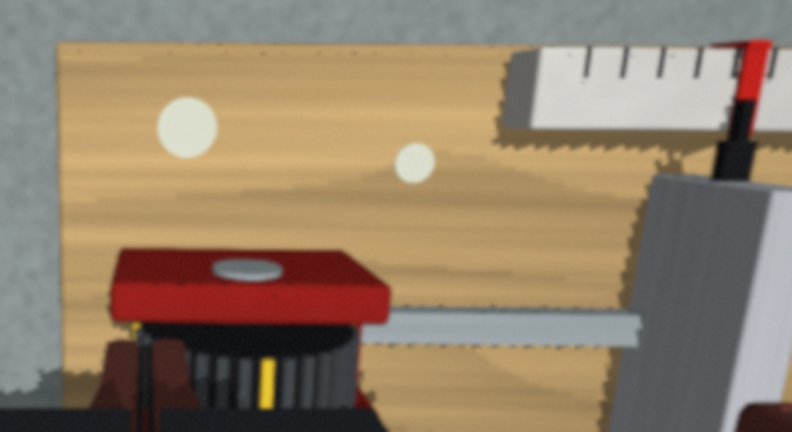

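```bash
python3 -c "
from h import *
gap((743,101),(753,87),[260,80],2.4)"
python3 -m crank '[{"travel":[0,0,-0.3],"turn":0},{"travel":[-0.02,0.2,-0.1],"turn":0},{"travel":[0,0.25,0],"turn":0},{"travel":[0,0.05,0],"turn":0},{"travel":[0,0,0.1],"turn":0},{"travel":[0,0,0],"turn":0}]'
python3 - <<'E'
from h import *
status([-10,92,97])
a=imaging.get_image("wrist");cv2.imwrite("pics/w9.png",cv2.resize(a[80:260,240:570],None,fx=2.4,fy=2.4,interpolation=cv2.INTER_CUBIC))
a=imaging.get_image("top");cv2.imwrite("pics/t9.png",cv2.resize(a[140:200,360:460],None,fx=8,fy=8,interpolation=cv2.INTER_CUBIC))
E
```

```text
ptr [ 58.  -37.3] mark [ 61.8 -44. ] gap 6.7
t: 8.4
ee_pos: [546.7, 9.0, 105.0]
orientation: [-3.093, 0.498, -0.035]
ft_force: [0.2, 1.2, -0.3]
width: 0.5
t 8.4 pos [546.7   9.  105. ] frame [-11.   94.5] f [ 0.2  1.2 -0.3] w 0.5
turn err (tool z) 0.0031 tilt [ 0.0207 -0.0121 -0.9997]
shift tool mm [0.8 2.6 8. ]
```

View pics/w9.png

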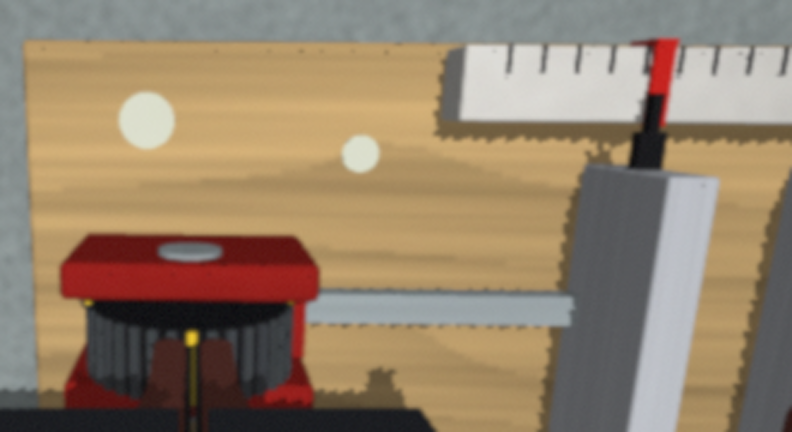

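View pics/t9.png

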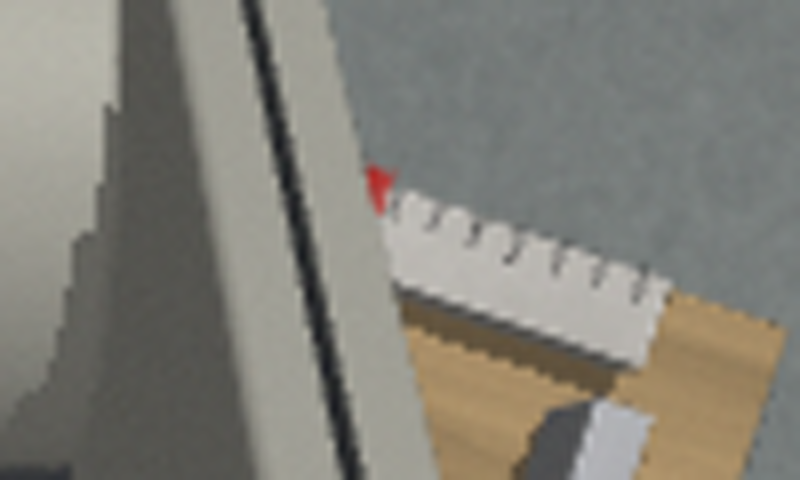

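The top camera's view of the pointer is blocked by the arm. In the wrist view the pointer tip is at (654,97) and the mark at (664,82).

```bash
python3 -c "
from h import *
gap((654,97),(664,82),[240,80],2.4)
gap((654,97),(662,97),[240,80],2.4)"
python3 -m crank '[{"travel":[0.02,0.05,0.08],"turn":0},{"travel":[0,0,0.06],"turn":0},{"travel":[0,0,0.04],"turn":0}]'
python3 -c "
from h import *
status([-10,92,97])"
```

```text
ptr [ 57.9 -38.5] mark [ 62.3 -44.5] gap 5.9
ptr [ 57.9 -38.5] mark [ 58.  -44.5] gap 6.0
t: 8.8
ee_pos: [548.1, 6.8, 96.7]
orientation: [-3.093, 0.496, -0.037]
ft_force: [-9.0, -0.5, 35.9]
width: 0.6
t 8.8 pos [548.1   6.8  96.7] frame [-8.9 92.9] f [-9.  -0.5 35.9] w 0.6
turn err (tool z) 0.0042 tilt [ 0.0217 -0.0125 -0.9997]
shift tool mm [-1.1  0.8 -0.4]
```

```bash
python3 -m crank '[{"travel":[0,-0.06,-0.005],"turn":0},{"travel":[0,-0.06,0.008],"turn":0},{"travel":[0,-0.06,0.01],"turn":0},{"travel":[0,-0.06,0.015],"turn":0}]'
python3 - <<'E'
from h import *
status([-10,90,97])
a=imaging.get_image("wrist");cv2.imwrite("pics/w10.png",cv2.resize(a[80:180,400:560],None,fx=5,fy=5,interpolation=cv2.INTER_CUBIC))
E
```

```text
t: 9.2
ee_pos: [552.2, 18.5, 96.5]
orientation: [-3.094, 0.495, -0.037]
ft_force: [-1.8, -0.3, 6.1]
width: 0.4
t 9.2 pos [552.2  18.5  96.5] frame [ -8.7 105.2] f [-1.8 -0.3  6.1] w 0.4
turn err (tool z) 0.0047 tilt [ 0.0218 -0.0119 -0.9997]
shift tool mm [-1.3 15.2 -0.7]
```

View pics/w10.png

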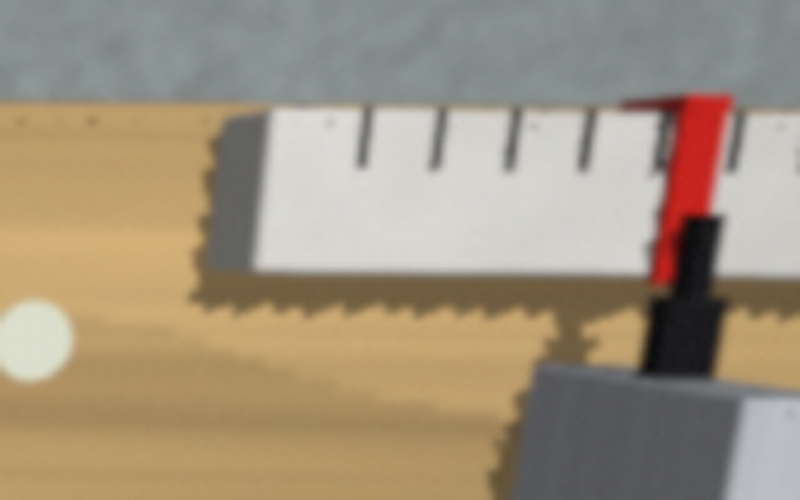

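```bash
python3 -c "
from h import *
gap((703,218),(690,205),[400,80],5)
gap((703,218),(703,130),[400,80],5)
gap((703,218),(715,98),[400,80],5)"
python3 -m crank '[{"travel":[0,-0.06,0.025],"turn":0},{"travel":[0,-0.06,0.03],"turn":0}]'
python3 - <<'E'
from h import *
status([-10,90,97])
a=imaging.get_image("wrist");cv2.imwrite("pics/w11.png",cv2.resize(a[80:180,440:600],None,fx=5,fy=5,interpolation=cv2.INTER_CUBIC))
E
```

```text
ptr [ 58.  -41.4] mark [ 59.8 -43.5] gap 2.1
ptr [ 58.  -41.4] mark [ 69.6 -43.6] gap 2.2
ptr [ 58.  -41.4] mark [ 73.8 -44.4] gap 3.1
t: 9.45
ee_pos: [555.0, 25.8, 95.1]
orientation: [-3.092, 0.496, -0.038]
ft_force: [-2.7, 2.2, 8.4]
width: 0.6
t 9.45 pos [555.   25.8  95.1] frame [ -8.5 113. ] f [-2.7  2.2  8.4] w 0.6
turn err (tool z) 0.0043 tilt [ 0.0223 -0.0136 -0.9997]
shift tool mm [-1.6 23.  -2.3]
```

View pics/w11.png

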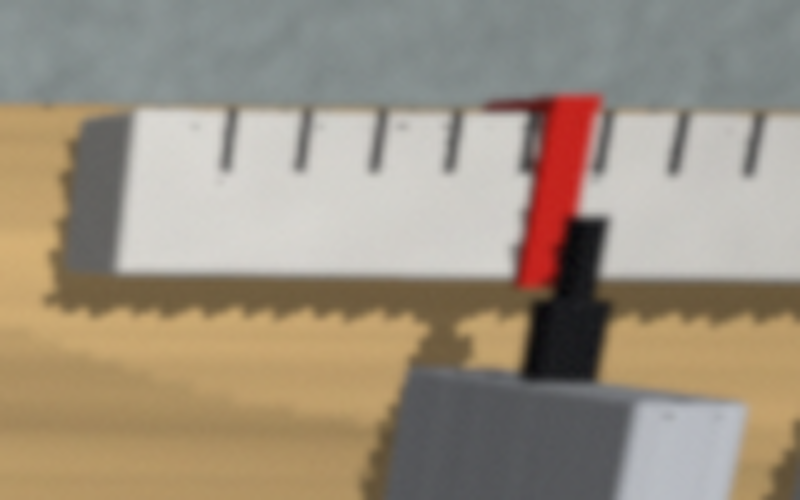

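```bash
python3 -c "
from h import *
gap((588,218),(557,205),[440,80],5)
gap((588,218),(568,130),[440,80],5)"
python3 -m crank '[{"travel":[0,0,-0.3],"turn":0},{"travel":[0,0,-0.6],"turn":0},{"travel":[0,0.6,-0.6],"turn":0},{"travel":[-0.9,0,-0.5],"turn":0},{"travel":[-0.9,0,0],"turn":0},{"travel":[-0.9,0,0],"turn":0},{"travel":[0,0,0],"turn":0}]'
python3 - <<'E'
from h import *
status([-10,90,97])
for n in("top","scene","wrist"): cv2.imwrite(f"pics/{n}12.png",imaging.get_image(n))
a=cv2.imread("pics/scene12.png");cv2.imwrite("pics/s12c.png",cv2.resize(a[240:320,240:340],None,fx=7,fy=7,interpolation=cv2.INTER_CUBIC))
E
```

```text
ptr [ 58.2 -43.3] mark [ 59.9 -43.4] gap 0.0
ptr [ 58.2 -43.3] mark [ 69.7 -43.1] gap -0.3
t: 10.2
ee_pos: [412.7, 40.1, 191.4]
orientation: [-3.091, 0.495, -0.036]
ft_force: [0.1, -0.3, -0.6]
width: 0.4
t 10.2 pos [412.7  40.1 191.4] frame [-147.9   81.6] f [ 0.1 -0.3 -0.6] w 0.4
turn err (tool z) 0.0047 tilt [ 0.0209 -0.0142 -0.9997]
shift tool mm [136.   -6.4  97.3]
```

View pics/top12.png

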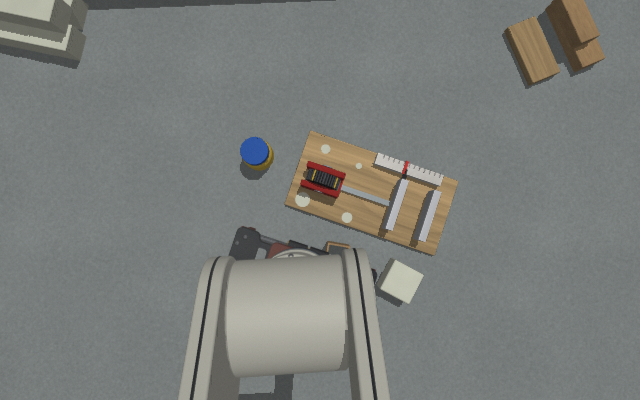

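View pics/s12c.png

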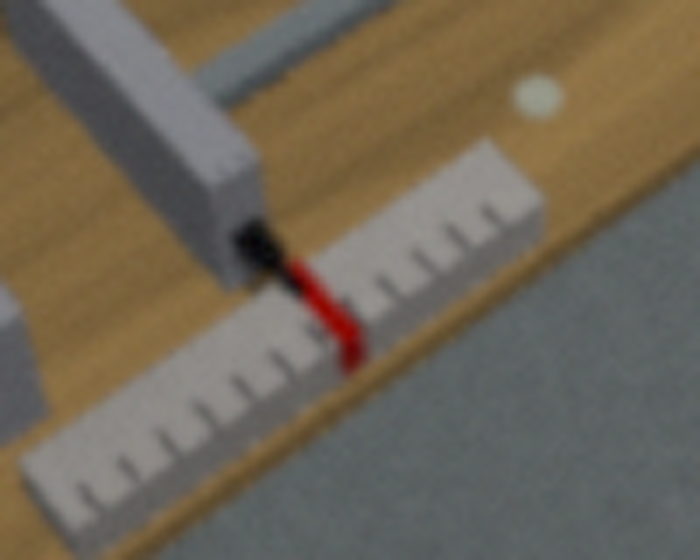

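View pics/wrist12.png

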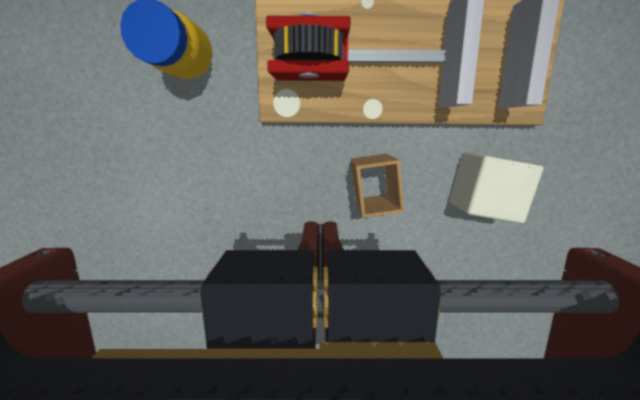

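Hand is clear, the tube and block are undisturbed, and the pointer is over the mark in all views. I'll cross-check with the top and scene images.

Run:
```python
from h import *
F=np.load("F.npy")
a=cv2.imread("pics/top12.png");a=cv2.resize(a[145:195,365:450],None,fx=9,fy=9,interpolation=cv2.INTER_CUBIC);cv2.imwrite("pics/t12c.png",a)
b=cv2.imread("pics/scene12.png");cv2.imwrite("pics/s12d.png",cv2.resize(b[260:300,265:305],None,fx=14,fy=14,interpolation=cv2.INTER_CUBIC))
# expected pixel of pointer tip if centred, given fitted mark -43.5
for n,off,s in(("top",[365,145],9),("scene",[265,260],14)):
  for dy in(-3,0,3): print(n,dy,((proj(n,f2w([[59.5,-43.5+dy,36],[62,-43.5+dy,30],[74,-43.5+dy,30],[50,-43.5+dy,30]],F))-off)*s).round(0).tolist())
```

```text
top -3 [[381.0, 212.0], [378.0, 204.0], [396.0, 149.0], [360.0, 259.0]]
top 0 [[367.0, 207.0], [365.0, 199.0], [382.0, 145.0], [347.0, 254.0]]
top 3 [[353.0, 203.0], [351.0, 195.0], [369.0, 140.0], [333.0, 250.0]]
scene -3 [[241.0, 310.0], [258.0, 354.0], [323.0, 426.0], [195.0, 283.0]]
scene 0 [[263.0, 295.0], [280.0, 339.0], [344.0, 411.0], [216.0, 268.0]]
scene 3 [[284.0, 280.0], [301.0, 324.0], [366.0, 396.0], [238.0, 254.0]]
```

View pics/t12c.png

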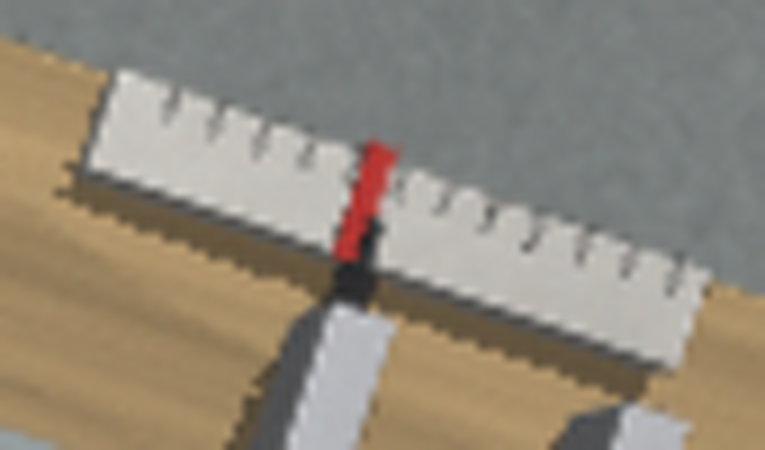

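View pics/s12d.png

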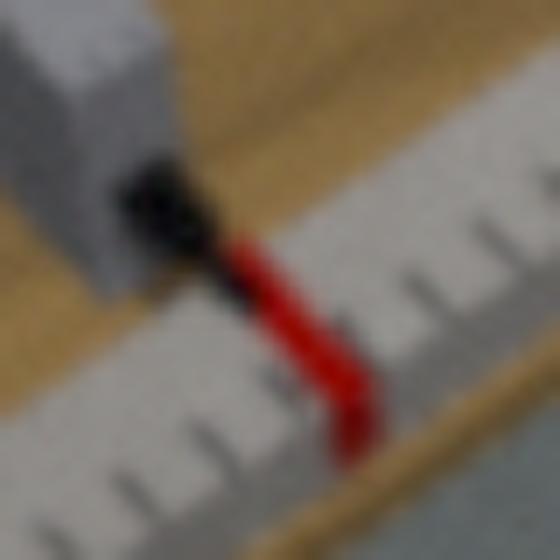

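The near-overhead top view shows the pointer tip right of the mark's middle, at (373,225) against red centred near (357,225). That suggests an overshoot of about 2 mm and disagrees with the oblique wrist reading. I'll bring the wrist camera square over the mark at a safe height to settle it.

```bash
python3 -m crank '[{"travel":[0.5,0.6,0],"turn":0},{"travel":[0.5,0.6,0],"turn":0},{"travel":[0.5,0.6,0],"turn":0},{"travel":[0.3,0.6,0],"turn":0},{"travel":[0,0,0],"turn":0}]'
python3 - <<'E'
from h import *
status([-10,90,97])
a=imaging.get_image("wrist");cv2.imwrite("pics/w13.png",a)
c=imaging.camera_info("wrist");R=cv2.Rodrigues(np.array(c["rvec"]))[0];C=-R.T@np.array(c["tvec"]);print("cam",C,w2f(C,np.load("F.npy")))
E
```

```text
t: 10.85
ee_pos: [478.6, -109.5, 193.0]
orientation: [-3.091, 0.49, -0.057]
ft_force: [-0.0, -0.6, -0.2]
width: 0.5
t 10.85 pos [ 478.6 -109.5  193. ] frame [-38.1 -39.5] f [-0.  -0.6 -0.2] w 0.5
turn err (tool z) 0.0079 tilt [ 0.0339 -0.0173 -0.9993]
shift tool mm [  25.7 -127.6   99.2]
cam [ 538.06124101 -131.49002287  340.60143268] [ 25.28597369 -41.53122019]
```

View pics/w13.png

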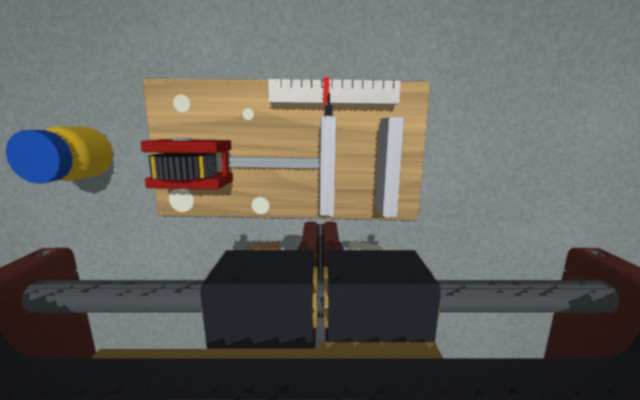

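Run:
```python
from h import *
a=cv2.imread("pics/w13.png");cv2.imwrite("pics/w13c.png",cv2.resize(a[70:120,295:365],None,fx=11,fy=11,interpolation=cv2.INTER_CUBIC))
F=np.load("F.npy")
for dy in(-3,0,3): print(dy,((proj("wrist",f2w([[59.5,-43.5+dy,36],[59.5,-43.5+dy,30],[74,-43.5+dy,30],[50,-43.5+dy,30]],F))-[295,70])*11).round(0).tolist())
```

```text
-3 [[398.0, 235.0], [397.0, 243.0], [399.0, 71.0], [395.0, 354.0]]
0 [[364.0, 235.0], [363.0, 243.0], [365.0, 71.0], [362.0, 354.0]]
3 [[330.0, 235.0], [330.0, 243.0], [332.0, 71.0], [329.0, 354.0]]
```

View pics/w13c.png

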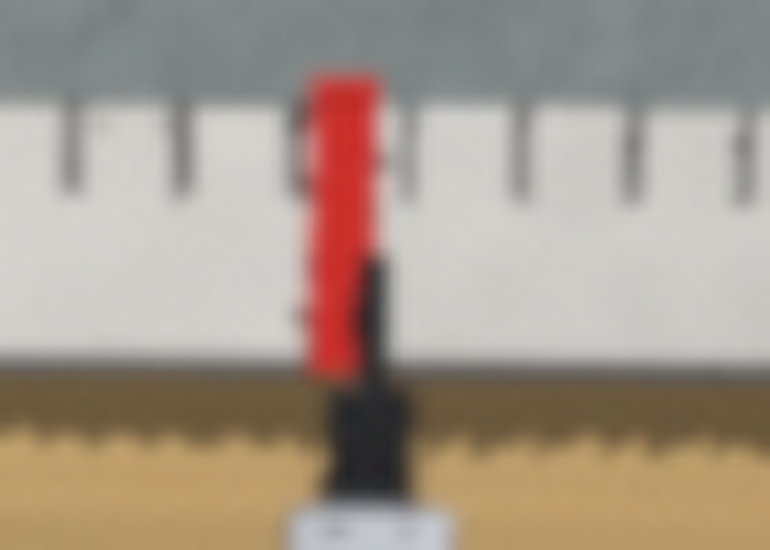

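Square overhead, the pointer tip (372,300) is right of the mark's middle (343,300) by about 2.6 mm, so it has overshot and sits on the edge. I'll roll the wheel back about 9.5 mm of rim.

```bash
python3 -m crank '[{"travel":[0.2,-0.7,0],"turn":0.03},{"travel":[0.2,-0.7,0],"turn":0.03},{"travel":[0.15,-0.7,0],"turn":0.02},{"travel":[0,-0.6,0],"turn":0},{"travel":[0,0,0.6],"turn":0},{"travel":[0,0,0.6],"turn":0},{"travel":[0,0,0.3],"turn":0},{"travel":[0,0,0],"turn":0}]'
python3 - <<'E'
from h import *
status([-10,100,98])
E
```

```text
t: 11.7
ee_pos: [556.9, 22.9, 117.1]
orientation: [-3.086, 0.502, -0.058]
ft_force: [-0.5, -0.5, 0.6]
width: 0.5
t 11.7 pos [556.9  22.9 117.1] frame [ -5.8 110.9] f [-0.5 -0.5  0.6] w 0.5
turn err (tool z) 0.0001 tilt [ 0.0341 -0.0205 -0.9992]
shift tool mm [-4.9 11.3 18.7]
```

```bash
python3 -m crank '[{"travel":[-0.09,0.22,0.14],"turn":0},{"travel":[0,0,0.1],"turn":0},{"travel":[0,0,0.05],"turn":0},{"travel":[0,0,0],"turn":0}]'
python3 - <<'E'
from h import *
status([-10,100,97])
E
```

```text
t: 12.1
ee_pos: [549.9, 14.2, 102.4]
orientation: [-3.085, 0.501, -0.06]
ft_force: [0.9, -0.2, -0.6]
width: 0.6
t 12.1 pos [549.9  14.2 102.4] frame [ -9.6 100.4] f [ 0.9 -0.2 -0.6] w 0.6
turn err (tool z) 0.0006 tilt [ 0.0354 -0.0211 -0.9992]
shift tool mm [-0.6  0.5  5.4]
```

```bash
python3 -m crank '[{"travel":[0,0,0.07],"turn":0},{"travel":[0,0,0.035],"turn":0},{"travel":[0,0,0.02],"turn":0}]'
python3 - <<'E'
from h import *
status()
E
```

```text
t: 12.4
ee_pos: [551.3, 14.0, 97.3]
orientation: [-3.085, 0.502, -0.064]
ft_force: [-1.9, -0.5, 5.9]
width: 0.3
t 12.4 pos [551.3  14.   97.3] frame [ -8.2 100.6] f [-1.9 -0.5  5.9] w 0.3
turn err (tool z) -0.0001 tilt [ 0.0381 -0.0221 -0.999 ]
```

```bash
python3 -m crank '[{"travel":[0,0,0.015],"turn":0},{"travel":[0,0.05,0.012],"turn":0},{"travel":[0,0.05,0.01],"turn":0},{"travel":[0,0.05,0.01],"turn":0}]'
python3 - <<'E'
from h import *
status()
E
```

```text
t: 12.8
ee_pos: [549.4, 8.2, 97.4]
orientation: [-3.083, 0.502, -0.065]
ft_force: [-1.2, 2.3, 3.5]
width: 0.3
t 12.8 pos [549.4   8.2  97.4] frame [-8.2 94.5] f [-1.2  2.3  3.5] w 0.3
turn err (tool z) -0.0005 tilt [ 0.0383 -0.0242 -0.999 ]
```

```bash
python3 -m crank '[{"travel":[0,0.05,0.018],"turn":0},{"travel":[0,0.02,0.012],"turn":0}]'
python3 - <<'E'
from h import *
status()
E
```

```text
t: 13.0
ee_pos: [548.5, 5.2, 97.2]
orientation: [-3.082, 0.503, -0.066]
ft_force: [-2.4, 1.0, 6.5]
width: 0.4
t 13.0 pos [548.5   5.2  97.2] frame [-8.1 91.4] f [-2.4  1.   6.5] w 0.4
turn err (tool z) -0.0007 tilt [ 0.0386 -0.0251 -0.9989]
```

Moved 9.2 mm in total. Lifting straight up and looking from overhead again.

```bash
python3 -m crank '[{"travel":[0,0,-0.3],"turn":0},{"travel":[0,0,-0.6],"turn":0},{"travel":[0,0,-0.8],"turn":0},{"travel":[-0.2,0.6,-0.3],"turn":0},{"travel":[-0.2,0.7,0],"turn":0},{"travel":[-0.2,0.7,0],"turn":0},{"travel":[0,0.6,0],"turn":0},{"travel":[0,0,0],"turn":0}]'
python3 - <<'E'
from h import *
status()
a=imaging.get_image("wrist");cv2.imwrite("pics/w14.png",a)
cv2.imwrite("pics/w14c.png",cv2.resize(a[60:140,280:380],None,fx=7.5,fy=7.5,interpolation=cv2.INTER_CUBIC))
E
```

```text
t: 13.8
ee_pos: [473.8, -112.9, 197.7]
orientation: [-3.084, 0.497, -0.074]
ft_force: [-0.3, 0.3, -1.2]
width: 0.7
t 13.8 pos [ 473.8 -112.9  197.7] frame [-41.5 -44.2] f [-0.3  0.3 -1.2] w 0.7
turn err (tool z) 0.003 tilt [ 0.0438 -0.0245 -0.9987]
```

View pics/w14.png

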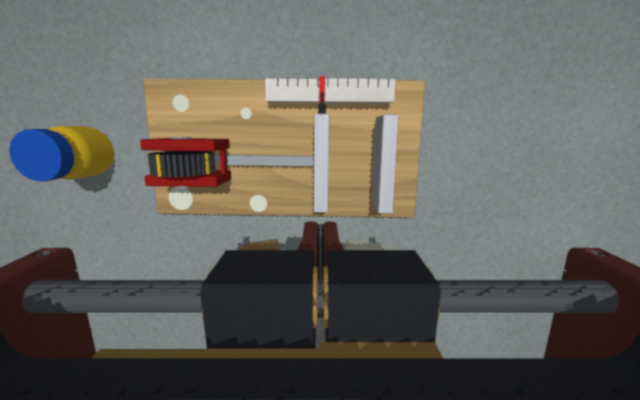

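View pics/w14c.png

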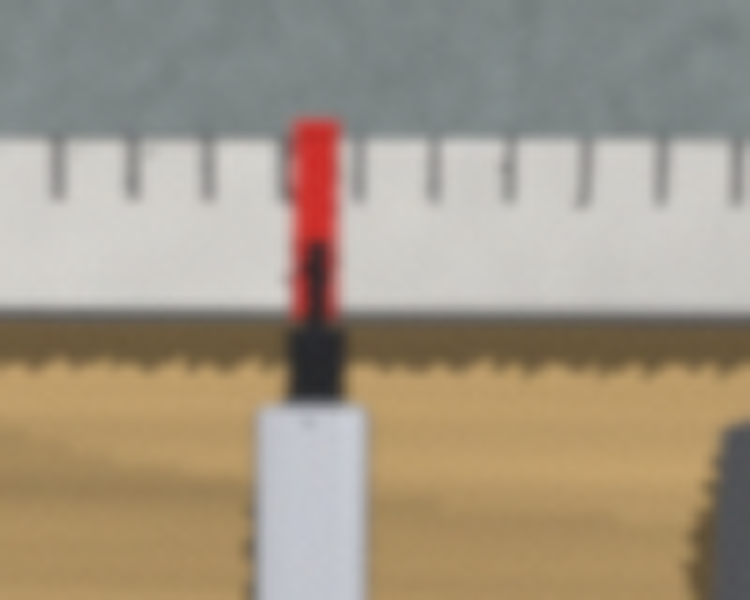

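Overhead, the pointer at (316,270) lies on the mark's middle at (317,270), with red on both sides. I'll raise the hand and make final checks.

```bash
python3 -m crank '[{"travel":[0,0,-0.7],"turn":0},{"travel":[-0.6,0.3,-0.7],"turn":0},{"travel":[-0.6,0.3,-0.3],"turn":0},{"travel":[0,0,0],"turn":0},{"travel":[0,0,0],"turn":0}]'
python3 - <<'E'
from h import *
status()
b=imaging.get_image("scene");a=imaging.get_image("top")
t=cv2.resize(a[145:195,365:450],None,fx=8,fy=8,interpolation=cv2.INTER_CUBIC)
s=cv2.resize(b[140:340,160:440],(680,486),interpolation=cv2.INTER_CUBIC)
cv2.imwrite("pics/t15.png",t);cv2.imwrite("pics/s15.png",s);cv2.imwrite("pics/top15.png",a)
E
```

```text
t: 14.35
ee_pos: [404.3, -119.9, 282.0]
orientation: [-3.083, 0.494, -0.074]
ft_force: [0.9, 0.2, 0.5]
width: 0.3
t 14.35 pos [ 404.3 -119.9  282. ] frame [-105.3  -72.8] f [0.9 0.2 0.5] w 0.3
turn err (tool z) 0.0047 tilt [ 0.0439 -0.0256 -0.9987]
```

View pics/t15.png

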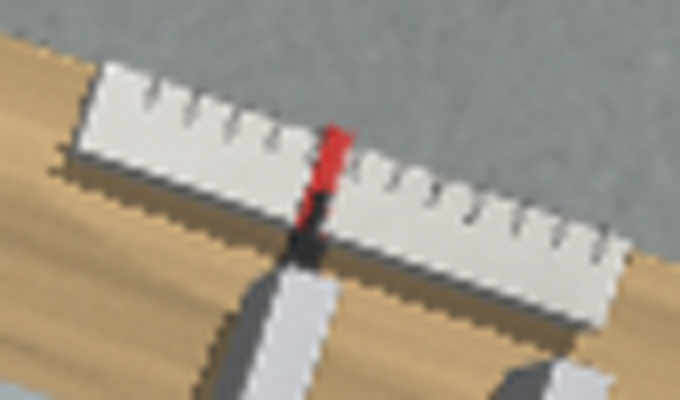

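View pics/s15.png

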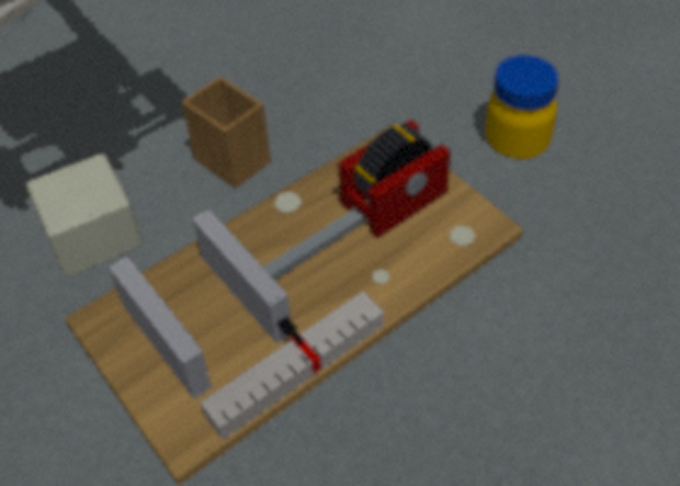

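In the top view the pointer at (317,205) is inside the red mark. The scene view shows the same, with the block, tube and jar standing where they were and the hand clear. Handing in.

```bash
python3 -c "
from workcell import workorder
print(workorder.close_job())"
```

```text
the job is handed in; nothing more can be done
None
```

The pointer tip now stands on the middle of the red mark, and I have handed the job in. I rolled the wheel with the shut fingertips in three closing strokes. I then rolled it back about 9 mm of rim to correct an overshoot.

- **Final position:** the wrist camera, held square over the mark, showed the tip within about 0.2 mm of the middle. The top and scene views also show it on the mark.
- **Disagreement along the way:** an oblique wrist view taken during the third stroke gave a gap of 0.0 mm. The overhead look then showed the tip about 2.6 mm too far, so I went by the overhead view for the correction.
- **Surroundings:** I did not touch the sliding wall. The block, tube and jar stand where they were. The hand ended at z ≈ 282 mm, clear of everything.
- **Limits:** the clock stood at about 14.5 s of the 51 s allowed. The highest force I read was about 37 N, at the fingertips on the wheel.

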